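Slide the mint tin through the gate of the display bay

TASK

Push the flat mint tin along the table, lengthways through the narrow gap between the two posts of the small wooden display bay, until it lies squarely inside with its leading end up against the back rail. Only push it gently with the fingers: do not grip it, lift it or tip it, and leave the tape roll, the stamp and the carton where they stand.

Things in the scene. Friction and masses are not known exactly. Their poses are not given: they have to be found in the camera images.
- mint_tin: Flat closed rectangular mint tin, blue top and white sides, lying flat and loose on the table: 64 mm wide (its x), 102 mm long (its y), 20 mm high, about 0.09 kg. Origin: centre of the underside (within 1 mm), z up. The lid stays shut. Either end may lead.
- display_bay: Low U-shaped wooden bay fixed to the table, without a floor (the tin slides on the table). Its +x axis points inward from mouth to back rail, y across, z up; origin on the table inside. Side rails 16 mm high, inner faces at y = +-42 mm, x = -63 to +79 mm. Its mouth faces the robot's right, where the tin starts. Tin home: its origin at x = 17 mm, y near 0, long axis along x.
- gate (a point): Point on the table midway between the bay's two posts, at the mouth (bay frame x = -65 mm, y = 0); its axes are the bay's. The posts are dark, round, fixed, 18 mm in diameter and 45 mm tall, their centres at y = +-44 mm: the clear gap is 70 mm, 3 mm each side of the tin.
- back_rail (a point): Point on the table at the middle of the back rail's inner face (bay frame x = +68 mm, y = 0); its axes are the bay's. The rail is fixed, 22 mm high, 14 mm thick, and stops the tin.
- tape_roll: Bystander: loose roll of brown tape lying flat, 93 mm diameter, 48 mm high; origin at the centre of the underside.
- price_stamp: Bystander: loose wooden hand stamp with a turned knob, 33 x 58 mm, 76 mm tall; origin at the centre of the underside.
- mint_box: Bystander: loose upright brown carton, 55 x 63 mm, 102 mm tall; origin at the centre of the underside.

How it is judged (in metres and radians):
On the way:
1. the tin's leading part stands between the two posts, in line with the gap (x of mint_tin in the frame of display_bay between -0.095 and -0.02 m and y of mint_tin in the frame of display_bay between -0.008 and 0.008 m and angle between the y axis of mint_tin and the x axis of display_bay, either way round below 0.15 rad).
At the end, for the whole second after the job is handed in: The tin lies flat and still inside the bay, its leading end within 7 mm of the back rail, within 12 mm of the bay's middle line and within 0.12 rad of its direction; the tape roll, stamp and carton are within 20 mm of where they stood and upright (x of mint_tin in the frame of display_bay between 0.01 and 0.022 m and y of mint_tin in the frame of display_bay between -0.012 and 0.012 m and angle between the y axis of mint_tin and the x axis of display_bay, either way round below 0.12 rad and height (world z) of mint_tin below 0.004 m and angle between mint_tin's own z axis and vertical below 0.05 rad and linear speed of mint_tin below 0.01 m/s and not (distance of tape_roll from where it was at the start of the episode above 0.02 m or angle between tape_roll's own z axis and vertical above 0.3 rad) and not (distance of price_stamp from where it was at the start of the episode above 0.02 m or angle between price_stamp's own z axis and vertical above 0.3 rad) and not (distance of mint_box from where it was at the start of the episode above 0.02 m or angle between mint_box's own z axis and vertical above 0.3 rad)); the robot touches nothing.
It fails at once if the tin is lifted off the table or tipped (height (world z) of mint_tin above 0.008 m or angle between mint_tin's own z axis and vertical above 0.15 rad).
It fails at once if the tin is gripped or rammed (more than 30 N between the fingers and the tin) (contact force between the fingers and mint_tin above 30 N).
It fails at once if the tape roll, the stamp or the carton is moved by more than 20 mm or tipped ((distance of tape_roll from where it was at the start of the episode above 0.02 m or angle between tape_roll's own z axis and vertical above 0.3 rad) or (distance of price_stamp from where it was at the start of the episode above 0.02 m or angle between price_stamp's own z axis and vertical above 0.3 rad) or (distance of mint_box from where it was at the start of the episode above 0.02 m or angle between mint_box's own z axis and vertical above 0.3 rad)).
It also fails if it takes over 67 s, if anything falls off the work surface, if the arm or the gripper's body presses on something with over 40 N, if the wrist force passes 120 N, or if a joint passes its speed limit or range.

ROBOT

A 7-joint arm with a two-finger parallel gripper is mounted at the origin on a cart in front of the work surface, level with it; the furniture and walls round the work are solid. World frame = base frame: x ahead of the robot, y to its left, z up, the work surface at z = 0. Lengths are in m, angles in degrees, forces in N, time in s.
With the tool pointing down it reaches from about 0.425 to 0.875 m from the base axis. Payload 4.7 kg.
Tool frame: the origin (TCP) lies between the finger pads; the fingertips stand 25 mm ahead of it and the grasp point (between the pads) lies 6 mm ahead of it; z points along the fingers, y is the line along which they close (so a half turn about z gives the same grasp; the last joint's range is limited). The gripper opens to 85 mm and grips with 20 to 120 N. Pads are 22 mm wide; open, the fingers measure 114 mm over their backs; the gripper's body (76 mm by 85 mm) begins 54 mm behind the grasp point. The pads swing forward as they close: fully open they stand 13 mm farther back than shut.
Start: joints at [70.193, 18.392, -4.016, 83.108, 1.295, 78.541, -3.26], TCP at [0.229, -0.608, 0.256] pointing down, gripper open.
Joint ranges: [-163.93, 163.93], [-17.29, 119.83], [-79.2, 71.16], [3.27, 140.29], [-89.18, 269.18], [5.43, 117.66], [-154.24, 154.24]. Speed limits (degrees/s): [147.25, 147.25, 180, 180, 180, 180, 180].

INTERFACE

Orientations are given as [roll, pitch, yaw] about the fixed x, y, z axes, in that order (R = Rz(yaw) Ry(pitch) Rx(roll)).
In Python, from rig import readout, eyes, job gives the robot as it stands.
- The arm moves only by the shell command python3 -m pendant 'ROWS' [FORCE]. ROWS is a JSON object of lists of equal length, an entry for each row: "slide": the shift along the tool's x, y, z in cm, a list of three; "twist": the turn about the tool's z in rad; "gripper": the finger opening in cm, from 0 to 8.54. In form: {"slide": [[dx, dy, dz], ...], "twist": [twist, ...], "gripper": [gripper, ...]}. A call has 1 to 20 rows; each row shifts and turns the commanded pose from where the row before left it, along the tool's axes as they then stand; what a row does not reach is not made up. A row lasts 1/12 s, in which the tool goes at most 41.7 mm and 7.16 degrees, less where a joint would pass 70% of its speed; a pose out of reach is approached as far as the arm can. A call with a gripper value outside its range is refused whole. The fingers move at their own pace and stop on an object; FORCE is the grip in N (left out, the last holds). Time passes only in rows, so rows that do not move let the fingers close. It gives the time, the measured TCP pose, the force, the opening and the grip force at its end, in the units of the state.
- readout.get_obs(): the state, without advancing time (a new reading comes with each control period).
- eyes.camera(name): name is "scene" or "top"; returns (picture, depth): 420x560x3 uint8, red, green, blue; 420x560 float32, m along the optical axis (not along the pixel's ray), 0 where there is no reading.
- eyes.camera_params(name): a dict with "vertical_fov" (degrees; the focal length in pixels is half the picture's height over the tangent of half this angle, whatever the lens; pixels are square), "cx", "cy" (the principal point, pixels), "eye" and "orientation" of the camera in the world. Camera axes: x right, y down, z forward; pixel columns grow to the right and rows downward; lengths in m; the calibration is good to about 2 mm. A picture is of the moment at which its call begins. camera_params takes no time and is no camera call.
- job.finish_job(): hands the job in; it is judged then, once.
The state is a dict: "t": time; "q": joint angles; "qd": joint speeds; "joint_torque": joint torques, N m; "tcp_pos": TCP position; "eef_rot": TCP orientation; "wrist_force": force on the tool from outside, world axes, zero at the start; "ft_torque": the same for the moment, N m; "width": opening from 0.0 (shut) to 1.0 (fully open); "grasp_force": force on a finger pad.
Only numpy, scipy, OpenCV 4.12 (cv2) and the standard library are available. Lean on these libraries where they do the work, as an engineer would, in place of code of your own. Each camera call takes 0.05 s, during which the arm holds its last target. There are 200 camera calls.

## Working session

There is one attempt and no reset: what is moved stays moved. The work goes in short steps, Python scripts to look and compute and a shell command to move; the robot and the scene stay as the last step left them, time stands still between calls to the robot, and variables do not carry over. Pictures are saved under pics/ and viewed, at most 10 in all, crops included, and the job is handed in when it is done.

```bash
mkdir -p pics; cat > h.py <<'E'
import numpy as np,cv2
from scipy.spatial.transform import Rotation as R
from rig import readout,eyes,job
def cam(n):
    im,d=eyes.camera(n); p=eyes.camera_params(n); return im,d,p
def pts(d,p):
    H,W=d.shape; f=H/2/np.tan(np.radians(p['vertical_fov'])/2)
    v,u=np.mgrid[:H,:W]; c=np.stack([(u-p['cx'])/f*d,(v-p['cy'])/f*d,d],-1)
    o=np.array(p['orientation']); M=o if o.shape==(3,3) else R.from_euler('xyz',o,degrees=True).as_matrix()
    return c@M.T+np.array(p['eye'])
def save(n,im): cv2.imwrite(n,im[...,::-1])
E
python3 - <<'E'
from h import *
for n in ('top','scene'):
    im,d,p=cam(n); print(p); save(f'pics/{n}0.png',im); np.savez(f'{n}0.npz',im=im,d=d)
print(readout.get_obs())
E
```

```text
{'vertical_fov': 43.03167635429345, 'cx': 273.21109638252057, 'cy': 207.51856546122653, 'eye': array([ 0.30445742, -0.01184429,  1.53974758]), 'orientation': array([-1.71942561e+02,  3.42377230e-02, -8.92361986e+01])}
{'vertical_fov': 53.978208300124614, 'cx': 272.299231040463, 'cy': 209.4952272806383, 'eye': array([-0.03933713,  0.6419463 ,  0.7252026 ]), 'orientation': array([-127.95124089,   -0.5621253 , -136.75794519])}
{'t': 0.1, 'q': array([70.19260549, 18.43445397, -4.01643716, 83.16962146,  1.29633701,
       78.54128328, -3.26157514]), 'qd': array([ 0.02000965, -0.04129826,  0.0326666 , -0.13096387,  0.09293607,
       -0.01267903,  0.13465523]), 'joint_torque': array([-1.19351330e-04, -4.94875574e+01, -3.83883622e-01, -3.15212345e+01,
        1.31080498e-02,  7.49641360e-03,  1.04542423e-05]), 'tcp_pos': array([ 0.22865781, -0.60796961,  0.25532206]), 'eef_rot': array([-1.79899955e+02,  6.60442570e-03,  2.06165837e+01]), 'wrist_force': array([-0.41686273,  0.56166204, -0.17598517]), 'ft_torque': array([-0.07520063,  0.01019425, -0.01691726]), 'grasp_force': 0.0, 'width': 0.9973835059266491}
```

View pics/top0.png

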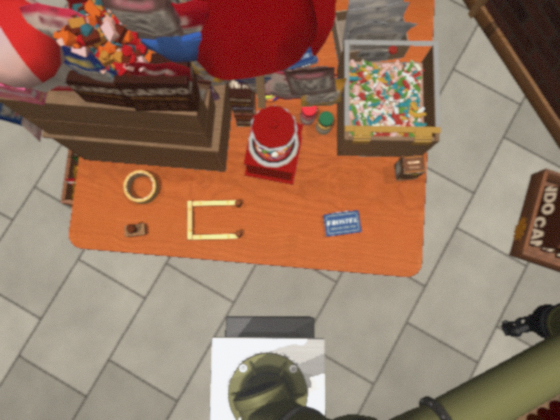

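View pics/scene0.png

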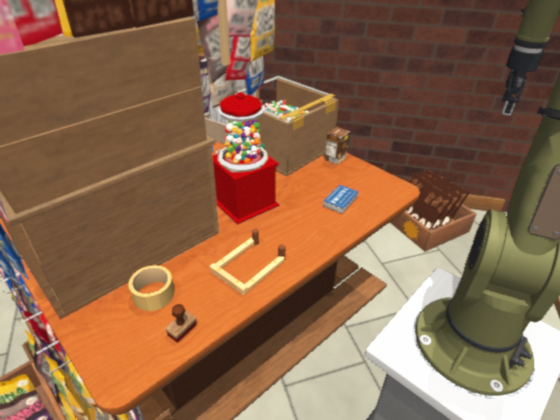

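Top view: the tin is at about (342,223), the bay's mouth posts at (240,203) and (240,235), and the back rail at column 190. The scene view agrees, and the lane between tin and bay is clear.

```bash
cat >> h.py <<'E'
def plane(uv,p,z):
    f=210/np.tan(np.radians(p['vertical_fov'])/2); uv=np.asarray(uv,float)
    M=R.from_euler('xyz',p['orientation'],degrees=True).as_matrix(); e=np.array(p['eye'])
    r=np.c_[(uv[:,0]-p['cx'])/f,(uv[:,1]-p['cy'])/f,np.ones(len(uv))]@M.T
    return (e+r*((z-e[2])/r[:,2])[:,None])[:,:2]
def tin(im,d,p,extra=True):
    "tin top by height+not-orange, cells on z=.02; returns centre, long-axis angle(deg), size"
    i=im.astype(int); m=((i[...,2]>i[...,0]+15)).astype(np.uint8)
    P=pts(d,p); m&=((P[...,0]>.3)&(P[...,0]<.85)&(abs(P[...,1])<.6)&(P[...,2]>-.01)&(P[...,2]<.05)).astype(np.uint8)
    m=cv2.morphologyEx(m,cv2.MORPH_CLOSE,np.ones((5,5)))
    n,l,s,c=cv2.connectedComponentsWithStats(m); k=1+np.argmax(s[1:,4])
    v,u=np.where(l==k); q=plane(np.c_[u,v],p,.02)
    (c,(w,h),a)=cv2.minAreaRect((q*1000).astype(np.float32))
    if w<h: a+=90
    return q.mean(0),np.array(c)/1000,a,(w,h),len(u)
E
python3 - <<'E'
from h import *
for n in ('top','scene'):
    z=np.load(n+'0.npz'); im,d=z['im'],z['d']; p=eyes.camera_params(n); P=pts(d,p)
    print(n,tin(im,d,p))
    i=im.astype(int); ok=(P[...,0]>.3)&(P[...,0]<.65)&(P[...,1]>-.05)&(P[...,1]<.33)
    yel=ok&(i[...,1]>i[...,0]*.65)&(i[...,0]>150)&(P[...,2]<.035)
    l,ll,s,c=cv2.connectedComponentsWithStats(yel.astype(np.uint8)); 
    for k in range(1,l):
        if s[k,4]>60: print('yel',s[k],P[ll==k].min(0),P[ll==k].max(0),np.median(P[ll==k],0))
    dark=ok&(i[...,0]<140)&(P[...,2]>.02)
    l,ll,s,c=cv2.connectedComponentsWithStats(dark.astype(np.uint8))
    for k in range(1,l):
        if s[k,4]>8: 
            m=(ll==k)&(P[...,2]>.038);print('dark',s[k],P[m].mean(0),m.sum())
    ob=ok; tb=P[(P[...,0]>.45)&(P[...,0]<.5)&(P[...,1]>-.2)&(P[...,1]<-.05)]; print('table z',np.median(tb[:,2]),tb[:,2].std())
    box=(slice(190,250),slice(180,250)) if n=='top' else (slice(220,300),slice(200,300))
    im2=im[box] if n=='top' else im[box]; save(f'pics/c_{n}.png',cv2.resize(im2,None,fx=6,fy=6,interpolation=cv2.INTER_NEAREST))
E
```

```text
top (array([ 0.4774432 , -0.20550475]), array([ 0.47766861, -0.20567935]), 98.69847011566162, (60.182945251464844, 97.33744812011719), 704)
yel [186 200  53  40 781] [ 0.4250734   0.09232081 -0.01047903] [0.54310724 0.24749358 0.02933291] [0.4772944  0.19155191 0.01471852]
yel [ 190  258   97   27 1901] [ 0.30003061 -0.04793038 -0.76272994] [0.40172305 0.32979075 0.00830748] [ 0.34718363  0.15580191 -0.7408892 ]
dark [ 78  35  27  13 206] [0.64379645 0.25383786 0.81746061] 206
dark [111  35  12  11  89] [0.64615533 0.21717491 0.81667921] 89
dark [ 200   35  101   45 3176] [0.63213746 0.03298575 0.79321331] 3176
dark [66 44  6  2  9] [0.63914101 0.28619977 0.81560982] 9
dark [86 51  3  6  9] [0.64673508 0.27694694 0.76863782] 9
dark [  80   54  146  117 9314] [0.63527679 0.22335066 0.49974158] 9224
dark [261 148  12   7  32] [0.64078515 0.01117355 0.19699099] 32
dark [255 152  35  11 103] [ 0.63008968 -0.00424011  0.16800851] 103
dark [246 164  44  16 320] [0.61046439 0.00841449 0.09678739] 266
dark [156 183   2   8  14] [0.39616875 0.10122534 1.04104894] 3
dark [236 201   6   6  18] 
[... 963 characters left out ...]
25] [6.23808751e-01 1.96468496e-04 2.85655245e-01] 25
dark [255 123   5   6  23] [ 0.6455022  -0.0352746   0.24655922] 23
dark [241 134  15  26 132] [0.64000481 0.01015751 0.20096061] 132
dark [ 130  141   88  123 6913] [0.6334954  0.23664664 0.16369527] 6523
dark [237 147   4   4  13] [0.64779228 0.02831685 0.20359196] 13
dark [257 171  17  22 109] [ 0.60612238 -0.02879514  0.09894818] 109
dark [229 176  28  40 334] [0.6278734  0.05419107 0.08843397] 299
dark [243 197   4   6  14] [0.61816513 0.04249242 0.0684434 ] 14
dark [253 232   5   7  29] [0.52213052 0.09706473 0.04027017] 7
dark [279 248   6   8  37] [0.43737016 0.09555385 0.04045893] 4
table z -0.4275016509254522 0.30853186428438706
```

View pics/c_top.png

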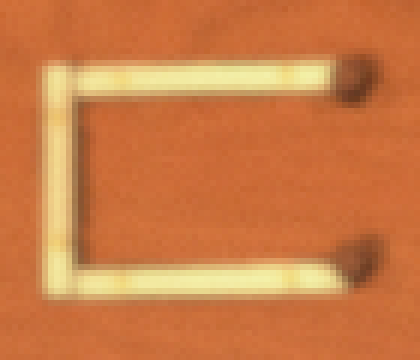

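Crop of the top view: the side rails run nearly level, tilted about 2°, with the posts at crop (355,80) and (355,260). Next I fit the rail lines.

```bash
python3 - <<'E'
from h import *
z=np.load('top0.npz'); im,d=z['im'],z['d']; p=eyes.camera_params('top')
i=im.astype(float); # yellowness weight: green-channel excess over table
g=np.clip((i[...,1]-120)/90,0,1)
fits=[]
for r0,r1 in ((198,209),(230,242)):
    cs=np.arange(196,232); w=g[r0:r1,196:232]; rr=np.arange(r0,r1)[:,None]
    v=(w*rr).sum(0)/w.sum(0); q=plane(np.c_[cs,v],p,.016); k=np.polyfit(q[:,1],q[:,0],1); fits.append(k)
    print('rail x at y=.15',np.polyval(k,.15),'dx/dy',k[0],'res',np.std(q[:,0]-np.polyval(k,q[:,1])), 'width mm',w.sum(0).mean()*2.86)
# back rail col range
w=g[208:231,184:202].mean(0); print(np.round(w,2))
cc=(w*np.arange(184,202)).sum()/w.sum(); print('back rail centre',cc,plane([[cc,219.5]],p,.022),w.sum()*2.85)
# tin in weighted form
i=im.astype(int)
dist=np.linalg.norm(i-np.median(i[200:250,280:310].reshape(-1,3),0),axis=-1)[200:246,315:370]
m=(dist>70).astype(np.uint8);n,l,s,c=cv2.connectedComponentsWithStats(m);k=1+np.argmax(s[1:,4]);v,u=np.where(l==k)
q=plane(np.c_[u+315,v+200],p,.02);print(q.mean(0),cv2.minAreaRect((q*1000).astype(np.float32)),len(u)*2.85**2)
save('pics/c_tin.png',cv2.resize(im[200:246,315:370],None,fx=8,fy=8,interpolation=cv2.INTER_NEAREST))
E
```

```text
rail x at y=.15 0.5328686378904527 dx/dy -0.029770256413874166 res 0.00012095452238453901 width mm 14.06872839506173
rail x at y=.15 0.4350481859917318 dx/dy -0.040786528425097474 res 0.00011342704700851295 width mm 14.464185185185185
[0.   0.   0.07 0.5  0.9  0.98 0.91 0.58 0.02 0.   0.   0.   0.   0.
 0.   0.   0.   0.  ]
back rail centre 189.00487923883875 [[0.48137191 0.23301295]] 11.287101449275362
[ 0.47782915 -0.20552922] ((478.16021728515625, -205.53175354003906), (65.94754791259766, 102.9806137084961), 8.893349647521973) 6603.592500000001
```

View pics/c_tin.png

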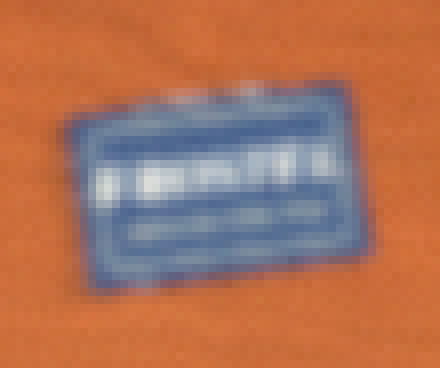

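The bay axis has yaw ≈92.0°, with centre line x = 0.484 − 0.0353(y − 0.15). The back face is at y≈0.226 and the gate at y≈0.093. The tin is at (0.478, −0.2055) with yaw ≈98.9°, so it sits 18 mm off the line. I'll push it sideways onto the line with two spread fingers, which also squares it, and then push from the tail end.

```bash
python3 -m pendant '{"slide":[[0,0,0],[0,0,0],[0,0,0],[1.3,-2.8,0],[1.3,-2.8,0],[1.3,-2.8,0],[1.3,-2.8,0],[1.3,-2.8,0],[1.3,-2.8,0],[1.3,-2.8,0],[1.3,-2.8,0],[1.3,-2.8,0],[1.3,-2.8,0],[1.3,-2.8,0],[1.3,-2.8,0],[1.3,-2.8,0],[1.3,-2.8,0],[0,0,0]],"twist":[0.11,0.11,0.105,0,0,0,0,0,0,0,0,0,0,0,0,0,0,0],"gripper":[6,6,6,6,6,6,6,6,6,6,6,6,6,6,6,6,6,6]}'
```

```text
t: 1.6
tcp_pos: [0.3996, -0.2039, 0.2563]
eef_rot: [-179.9, -0.1, 2.5]
wrist_force: [0.9, 0.7, -0.0]
width: 0.702
grasp_force: 0.0
```

```bash
python3 -m pendant '{"slide":[[0.1,0,2.7],[0.1,0,2.7],[0.1,0,2.7],[0.1,0,2.7],[0.1,0,2.7],[0.1,0,2.7],[0,0,2.7],[0,0,2],[0,0,1.2],[0,0,0],[0,0,0]],"twist":[0,0,0,0,0,0,0,0,0,0,0],"gripper":[6,6,6,6,6,6,6,6,6,6,6]}'; python3 - <<'E'
from h import *
im,d,p=cam('scene'); save('pics/s1.png',cv2.resize(im[120:300,220:460],None,fx=3,fy=3))
E
```

```text
t: 2.52
tcp_pos: [0.4025, -0.2098, 0.0348]
eef_rot: [-179.9, 0.1, 2.0]
wrist_force: [0.3, -1.0, -0.5]
width: 0.701
grasp_force: 0.0
```

View pics/s1.png

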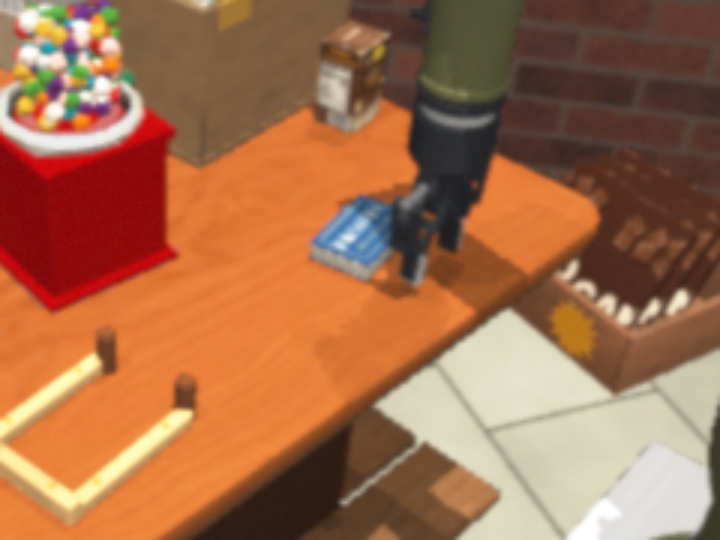

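The tin is undisturbed at about (355,235), and the fingers stand on its near side just above the table. Pushing sideways gently.

```bash
python3 -m pendant '{"slide":[[0.3,-0.2,0.1],[0.3,-0.2,0.1],[0.3,0,0],[0.3,0,0],[0.3,0,0],[0.3,0,0],[0.3,0,0],[0.3,0,0],[0.3,0,0],[0.3,0,0],[0.3,0,0],[0.3,0,0],[0.3,0,0],[0.2,0,0],[0.2,0,0],[0.2,0,0],[0.2,0,0],[0.1,0,0],[0,0,0]],"twist":[0,0,0,0,0,0,0,0,0,0,0,0,0,0,0,0,0,0,0],"gripper":[6,6,6,6,6,6,6,6,6,6,6,6,6,6,6,6,6,6,6]}'; python3 - <<'E'
from h import *
for n in('top','scene'):
    im,d,p=cam(n); print(n,tin(im,d,p))
    if n=='top': save('pics/t2.png',cv2.resize(im[180:260,180:380],None,fx=4,fy=4))
E
```

```text
t: 4.15
tcp_pos: [0.4513, -0.2045, 0.0334]
eef_rot: [180.0, -0.0, 2.0]
wrist_force: [0.5, 0.2, 0.1]
width: 0.704
grasp_force: 0.0
top (array([ 0.50282038, -0.17562253]), array([ 0.49874561, -0.1788692 ]), 179.96803283691406, (37.455352783203125, 49.703521728515625), 189)
scene (array([ 0.4980138, -0.1833055]), array([ 0.50497751, -0.18394757]), 139.15637588500977, (49.88853073120117, 89.17596435546875), 183)
```

View pics/t2.png

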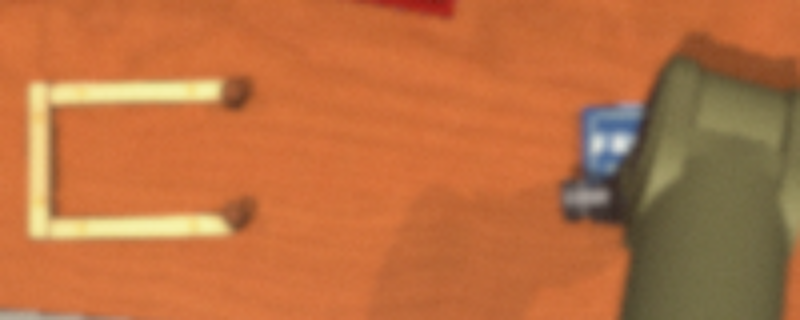

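The tin seems squared, with its left end at crop (583,140), though the arm hides the rest. I'll retreat, lift, move behind the tail and measure.

```bash
python3 -m pendant '{"slide":[[-1,0,0],[-1.5,0,0],[-0.5,0,-2],[0,0,-3],[0,1,-3],[0,2,-2],[0,3,0],[0,3,0],[0,2.5,0],[0,0,0],[0,0,0]],"twist":[0,0,0,0,-0.12,0,0,0,0,0,0],"gripper":[6,6,6,6,4,3,2,2,2,2,2]}'; python3 - <<'E'
from h import *
print(readout.get_obs()['q'])
for n in('top','scene'):
    im,d,p=cam(n); print(n,tin(im,d,p))
E
```

```text
t: 5.17
tcp_pos: [0.4363, -0.3204, 0.133]
eef_rot: [-180.0, 0.0, 8.7]
wrist_force: [0.8, 0.3, 0.4]
width: 0.234
grasp_force: 0.0
[ 50.83137109  11.87966999 -19.21428125 106.54913281   4.38368278
  62.32405759 -51.3498577 ]
top (array([ 0.49480413, -0.20850931]), array([ 0.49477951, -0.20880273]), 90.7601369023323, (57.90814971923828, 97.41831970214844), 708)
scene (array([ 0.49122211, -0.20800059]), array([ 0.49157541, -0.20946902]), 91.79330492019653, (63.446109771728516, 101.34420013427734), 433)
```

```bash
python3 -m pendant '{"slide":[[0,0,0],[0,0,0],[0,0,0],[0,0,0],[0,0,0],[0,0,0],[0,0,0],[0,0,0],[0,0,0],[0,0,0],[0,0,0],[0,0,0],[0,2,2],[0,2,2],[0,2,2],[0,0,2],[0,0,1.2],[0,0,0.8],[0,0,0]],"twist":[-0.121,-0.121,-0.121,-0.121,-0.121,-0.121,-0.121,-0.121,-0.121,-0.121,-0.121,-0.121,0,0,0,0,0,0,0],"gripper":[2.4,2.4,2.4,2.4,2.4,2.4,2.4,2.4,2.4,2.4,2.4,2.4,2.4,2.4,2.4,2.4,2.4,2.4,2.4]}'
```

```text
t: 6.85
tcp_pos: [0.4957, -0.3159, 0.0316]
eef_rot: [-179.8, -0.1, 92.1]
wrist_force: [-0.2, -0.4, -0.4]
width: 0.278
grasp_force: 0.0
```

```bash
G='2.4'; python3 -m pendant '{"slide":[[1.2,0.1,0],[1.2,0.1,0],[1.0,0,0],[0.3,0,0],[0.3,0,0],[0.3,0,0],[0.3,0,0],[0.4,0,0],[0.5,0,0],[0.6,0,0],[0.6,0,0],[0.6,0,0],[0.6,0,0],[0.6,0,0],[0.6,0,0],[0.6,0,0],[0.5,0,0],[0.4,0,0],[0.2,0,0],[0,0,0]],"twist":[0,0,0,0,0,0,0,0,0,0,0,0,0,0,0,0,0,0,0,0],"gripper":[2.4,2.4,2.4,2.4,2.4,2.4,2.4,2.4,2.4,2.4,2.4,2.4,2.4,2.4,2.4,2.4,2.4,2.4,2.4,2.4]}'; python3 - <<'E'
from h import *
for n in('top','scene'):
    im,d,p=cam(n); print(n,tin(im,d,p))
    if n=='top': save('pics/t3.png',cv2.resize(im[180:260,180:380],None,fx=4,fy=4))
E
```

```text
t: 8.52
tcp_pos: [0.4955, -0.2082, 0.0332]
eef_rot: [-180.0, -0.0, 92.1]
wrist_force: [-0.4, 0.9, -0.2]
width: 0.28
grasp_force: 0.0
top (array([ 0.49115802, -0.14221456]), array([ 0.49250122, -0.14557361]), 90.76029878854752, (60.788394927978516, 97.74801635742188), 673)
scene (array([ 0.488991, -0.14479 ]), array([ 0.48961542, -0.14796007]), 92.11744236946106, (63.106117248535156, 106.42937469482422), 488)
```

View pics/t3.png

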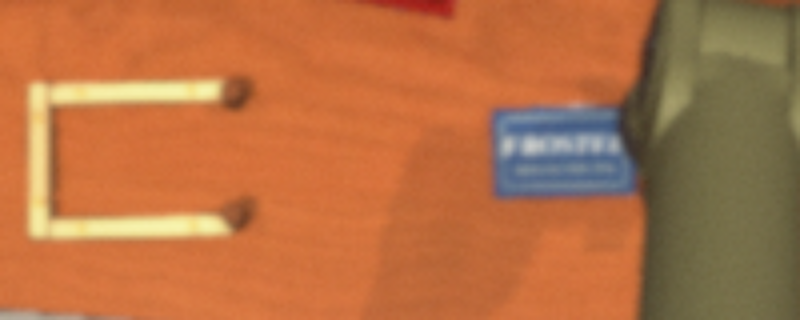

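The tin is flush with the fingers, with its left end at crop column 493 and its centre row at about 153. That is 2–3 mm to the robot's side of the line, so I'll steer it gently by about 3 mm.

```bash
python3 -m pendant '{"slide":[[0.3,0,0],[0.5,0,0],[0.6,0,0],[0.6,0,0],[0.6,0,0],[0.6,0,0],[0.6,0,0],[0.6,0,0],[0.6,0,0],[0.6,0,0],[0.6,0,0],[0.6,0,0],[0.6,0,0],[0.6,0,0],[0.6,0,0],[0.6,0,0],[0.6,0,0],[0.5,0,0],[0.4,0,0],[0.2,0,0]],"twist":[0.006,0.006,0.006,0.006,0.006,0.006,0,0,0,0,0,0,0,0,-0.006,-0.006,-0.006,-0.006,-0.006,-0.006],"gripper":[2.4,2.4,2.4,2.4,2.4,2.4,2.4,2.4,2.4,2.4,2.4,2.4,2.4,2.4,2.4,2.4,2.4,2.4,2.4,2.4]}'; python3 - <<'E'
from h import *
for n in('top','scene'):
    im,d,p=cam(n); print(n,tin(im,d,p))
    if n=='top': save('pics/t4.png',cv2.resize(im[185:255,180:340],None,fx=5,fy=5))
E
```

```text
t: 10.28
tcp_pos: [0.4946, -0.0993, 0.0333]
eef_rot: [180.0, -0.0, 92.1]
wrist_force: [1.1, -0.5, -0.4]
width: 0.281
grasp_force: 0.2
top (array([ 0.49049124, -0.0271381 ]), array([ 0.49158658, -0.02839948]), 93.49886631965637, (60.03333282470703, 82.52841186523438), 573)
scene (array([ 0.48823199, -0.03600317]), array([ 0.48910657, -0.03843485]), 92.22616457939148, (63.246917724609375, 106.01022338867188), 571)
```

View pics/t4.png

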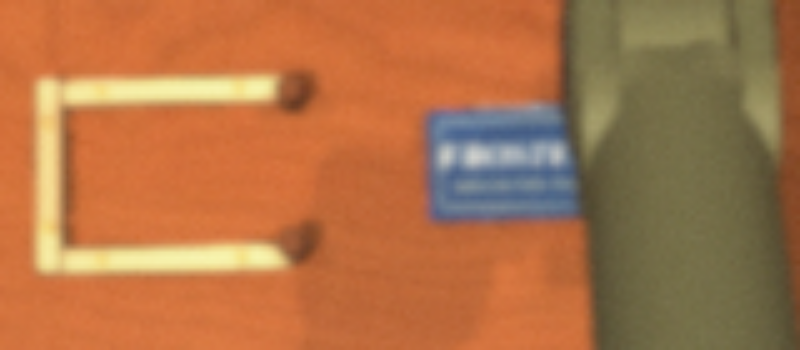

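Its lead end's middle, at crop (432,167), lies on the extrapolated bay line (row ≈168) to within 1 mm, and the heading is within about 1°. I'll advance to just short of the posts and fit the edges numerically.

```bash
python3 -m pendant '{"slide":[[0.3,0,0],[0.5,0,0],[0.5,0,0],[0.5,0,0],[0.5,0,0],[0.5,0,0],[0.5,0,0],[0.5,0,0],[0.5,0,0],[0.5,0,0],[0.5,0,0],[0.4,0,0],[0.2,0,0],[0,0,0]],"twist":[0,0,0,0,0,0,0,0,0,0,0,0,0,0],"gripper":[2.4,2.4,2.4,2.4,2.4,2.4,2.4,2.4,2.4,2.4,2.4,2.4,2.4,2.4]}'; cat > fit.py <<'E'
from h import *
im,d,p=cam('top'); i=im.astype(float)
def edges(w,cols,r0,z):
    # weighted mid rows per column
    rr=np.arange(r0,r0+w.shape[0])[:,None]; v=(w*rr).sum(0)/w.sum(0); q=plane(np.c_[cols,v],p,z)
    k=np.polyfit(q[:,1],q[:,0],1); return k,w.sum(0).mean(),np.std(q[:,0]-np.polyval(k,q[:,1]))
g=np.clip((i[...,1]-120)/90,0,1); c=np.arange(196,230)
A=edges(g[198:209,196:230],c,198,.016);B=edges(g[230:242,196:230],c,230,.016); mid=(A[0]+B[0])/2
P,_,ang,_,_=tin(im,d,p); print('tin',P,ang,'mid',mid)
lo,hi=np.array([0,0]),0
blue=np.clip((i[...,2]-i[...,0]+130)/130,0,1)*(i[...,2]>60) # table ~ -150, tin >0
m=(blue[205:238].sum(0)>17)&(np.arange(560)>236)&(np.arange(560)<345); cs=np.where(m)[0]; print('cols',cs.min(),cs.max())
cs=cs[(cs>cs.min()+1)&(cs<cs.min()+22)]
k,w,s=edges(blue[203:240][:,cs],cs,203,.02); yc=plane([[cs.mean(),220]],p,.02)[0,1]
print('tin line slope',k[0],'w',w*2.85,s,'rail slopes',A[0][0],B[0][0])
for dy in (-.03,0,.03): y=yc+dy; print('y',y,'lateral tin-bay mm',1e3*(np.polyval(k,y)-np.polyval(mid,y)))
E
python3 fit.py
```

```text
t: 11.55
tcp_pos: [0.4924, -0.0404, 0.0333]
eef_rot: [180.0, -0.0, 92.1]
wrist_force: [0.1, -0.3, 0.4]
width: 0.28
grasp_force: 0.0
tin [0.48737776 0.03701377] 90.76029080152512 mid [-0.03540184  0.48928383]
cols 245 304
tin line slope -0.05784763542983801 w 66.47515384615384 0.00022012719249761133 rail slopes -0.030794121352295225 -0.04000956074178838
y 0.009438698611972184 lateral tin-bay mm 1.5888692131053594
y 0.03943869861197218 lateral tin-bay mm 0.9154953816215006
y 0.06943869861197219 lateral tin-bay mm 0.24212155013758618
```

Lead end is centred to within 0.5 mm, heading off by about 1.3°. I'll make a small correction while entering the gate.

```bash
python3 -m pendant '{"slide":[[0.2,0,0],[0.4,-0.02,0],[0.4,-0.02,0],[0.4,-0.02,0],[0.4,-0.02,0],[0.4,-0.02,0],[0.4,0,0],[0.4,0,0],[0.4,0,0],[0.4,0,0],[0.4,0,0],[0.4,0,0],[0.4,0,0],[0.4,0,0],[0.4,0,0],[0.4,0,0],[0.3,0,0],[0.2,0,0],[0,0,0]],"twist":[0.003,0.003,0.003,0.003,0.003,0,0,0,0,0,0,0,0,0,0,0,0,0,0],"gripper":[2.4,2.4,2.4,2.4,2.4,2.4,2.4,2.4,2.4,2.4,2.4,2.4,2.4,2.4,2.4,2.4,2.4,2.4,2.4]}'; python3 - <<'E'
from h import *
for n in('top','scene'):
    im,d,p=cam(n); print(n,tin(im,d,p))
    if n=='scene': save('pics/s5.png',cv2.resize(im[200:310,190:350],None,fx=5,fy=5))
E
```

```text
t: 13.18
tcp_pos: [0.4899, 0.0265, 0.0333]
eef_rot: [180.0, -0.0, 91.2]
wrist_force: [-1.0, -0.2, 0.6]
width: 0.284
grasp_force: 0.0
top (array([0.48483485, 0.11107832]), array([0.48625684, 0.10709309]), 90.76038575172424, (60.76240921020508, 63.75912857055664), 388)
scene (array([0.48566782, 0.09035625]), array([0.48626456, 0.08765066]), 91.17170000076294, (65.17206573486328, 104.3308334350586), 686)
```

View pics/s5.png

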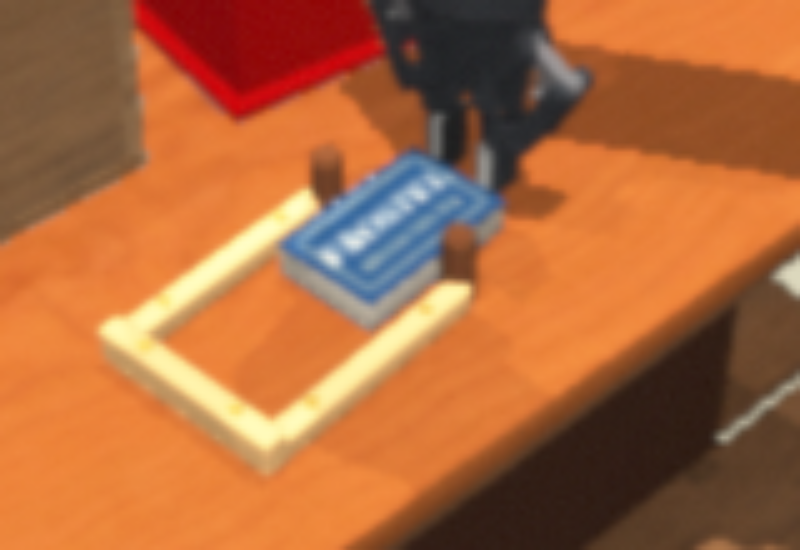

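The tin is between the posts, (325,170) and (460,255), square to the bay and with a clear gap. Continuing.

```bash
python3 -m pendant '{"slide":[[0.2,0,0],[0.4,-0.01,0],[0.4,-0.01,0],[0.4,-0.01,0],[0.4,-0.01,0],[0.4,-0.01,0],[0.4,-0.01,0],[0.4,-0.01,0],[0.4,-0.01,0],[0.4,-0.01,0],[0.4,-0.01,0],[0.4,-0.01,0],[0.4,-0.01,0],[0.4,-0.01,0],[0.4,0,0],[0.4,0,0],[0.4,0,0],[0.3,0,0],[0.2,0,0],[0,0,0]],"twist":[0,0,0,0,0,-0.003,-0.003,-0.003,0,0,0,0,0,0,0,0,0,0,0,0],"gripper":[2.4,2.4,2.4,2.4,2.4,2.4,2.4,2.4,2.4,2.4,2.4,2.4,2.4,2.4,2.4,2.4,2.4,2.4,2.4,2.4]}'; python3 - <<'E'
from h import *
for n in('top','scene'):
    im,d,p=cam(n); print(n,tin(im,d,p))
E
```

```text
t: 14.95
tcp_pos: [0.4867, 0.0975, 0.0333]
eef_rot: [180.0, -0.0, 91.8]
wrist_force: [-0.6, 0.0, 0.2]
width: 0.28
grasp_force: 0.0
top (array([0.47877461, 0.18984714]), array([0.48376459, 0.18319125]), 1.8976417779922485, (58.776275634765625, 48.70426559448242), 256)
scene (array([0.48096202, 0.16074738]), array([0.48169104, 0.15816167]), 91.70074665546417, (63.902225494384766, 104.93924713134766), 805)
```

```bash
python3 -m pendant '{"slide":[[0.2,0,0],[0.2,0,0],[0.2,0,0],[0.2,0,0],[0.2,0,0],[0.1,0,0],[0.1,0,0],[0.1,0,0],[0,0,0]],"twist":[0,0,0,0,0,0,0,0,0],"gripper":[2.4,2.4,2.4,2.4,2.4,2.4,2.4,2.4,2.4]}'; python3 - <<'E'
from h import *
im,d,p=cam('scene'); print(tin(im,d,p))
E
```

```text
t: 15.8
tcp_pos: [0.4863, 0.11, 0.0333]
eef_rot: [180.0, -0.0, 91.7]
wrist_force: [0.7, 0.9, 0.0]
width: 0.281
grasp_force: 0.0
(array([0.48047373, 0.17273601]), array([0.48115082, 0.17015799]), 91.59913408756256, (63.904903411865234, 103.03746795654297), 812)
```

Next I'll creep in 0.5 mm steps to feel for the rail.

```bash
python3 -m pendant '{"slide":[[0.05,0,0],[0.05,0,0],[0.05,0,0],[0.05,0,0],[0,0,0]],"twist":[0,0,0,0,0],"gripper":[2.4,2.4,2.4,2.4,2.4]}'
```

```text
t: 16.27
tcp_pos: [0.4863, 0.1113, 0.0333]
eef_rot: [180.0, 0.0, 91.7]
wrist_force: [0.4, -2.1, 0.4]
width: 0.282
grasp_force: 1.0
```

```bash
python3 -m pendant '{"slide":[[0.05,0,0],[0.05,0,0],[0,0,0]],"twist":[0,0,0],"gripper":[2.4,2.4,2.4]}'
```

```text
t: 16.52
tcp_pos: [0.4864, 0.1115, 0.0333]
eef_rot: [-180.0, 0.1, 91.7]
wrist_force: [-0.1, -5.6, 1.7]
width: 0.281
grasp_force: 2.5
```

The force rises with no further motion, so the tin is against the back rail. Back off, lift and check.

```bash
python3 -m pendant '{"slide":[[-0.3,0,0],[-0.6,0,0],[-1,0,0],[-1,0,0],[-1,0,-1],[-1.5,0,-3],[-2,0,-3],[-2,0,-3],[-3,0,-3],[-3,0,0],[-3,0,0],[-3,0,0],[0,0,0]],"twist":[0,0,0,0,0,0,0,0,0,0,0,0,0],"gripper":[2.4,2.4,2.4,2.4,2.4,2.4,2.4,2.4,2.4,2.4,2.4,2.4,2.4]}'; python3 - <<'E'
from h import *
for n in('top','scene'):
    im,d,p=cam(n); print(n,tin(im,d,p))
    if n=='top': save('pics/t6.png',cv2.resize(im[160:260,110:270],None,fx=5,fy=5))
E
```

```text
t: 17.6
tcp_pos: [0.4918, -0.1089, 0.1628]
eef_rot: [180.0, 0.2, 91.1]
wrist_force: [0.6, -0.1, -0.2]
width: 0.281
grasp_force: 0.0
top (array([0.48343997, 0.17467319]), array([0.48327701, 0.17314157]), 91.97300791740417, (60.98759460449219, 97.48238372802734), 720)
scene (array([0.48038737, 0.17429402]), array([0.48110754, 0.17279146]), 91.695148229599, (63.9207763671875, 98.89429473876953), 793)
```

View pics/t6.png

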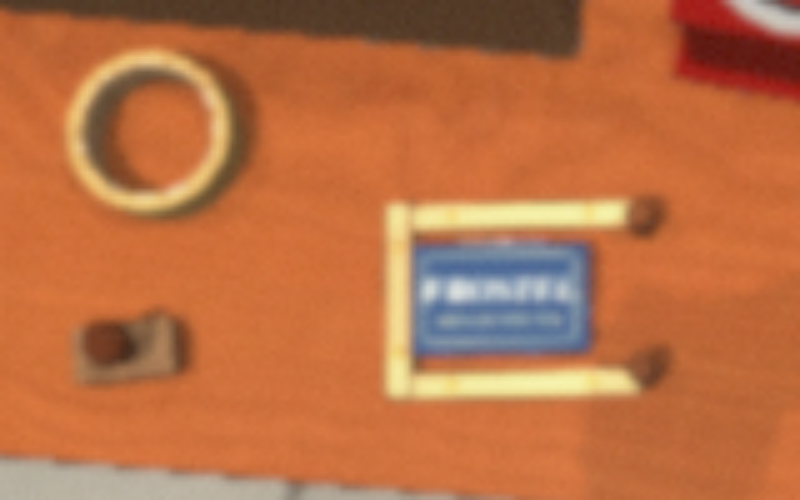

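The tin lies square inside the bay, at crop (415–590, 243–355), with its leading end touching the back rail. The roll and the stamp are where they were.

```bash
python3 -c "
from rig import job; print(job.finish_job())"
```

```text
the job is handed in; nothing more can be done
None
```

The mint tin lies flat and square inside the display bay, its leading end against the back rail. The tape roll and stamp are where they stood, and the carton was never approached. The job was handed in at about 18 s of the 67 s allowed; hand-in returned no verdict.

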